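# Fit the upper tier of the shoe-polish caddy over its studs

### The arm

A 6-joint arm with a two-finger parallel gripper is mounted at the origin on the work surface. World frame = base frame: x ahead of the robot, y to its left, z up, the work surface at z = 0. Lengths are in m, angles in rad, forces in N, time in s.
With the tool pointing down it reaches from about 0.35 to 0.725 m from the base axis. Payload 4.3 kg.
Tool frame: the origin (TCP) lies midway between the tips of the shut fingers; the grasp point (between the pads) lies 19 mm behind it (ctrl.grip_depth is the distance from the TCP to the grasp point, in m); z points along the fingers, x is the direction in which the jaws open and shut, and the axes are right-handed (so a half turn about z gives the same grasp; the last joint's range is limited). The gripper opens to 85 mm and grips with 20 to 120 N. Pads are 22 mm wide; open, the fingers measure 114 mm over their backs; the gripper's body (76 mm by 85 mm) begins 54 mm behind the grasp point. The pads swing forward as they close: fully open they stand 13 mm farther back than shut.
Start: joints at [1.08, 0.377, 0.081, 1.274, 0, 1.46], TCP at [0.214, 0.534, 0.231] pointing down, gripper open.
Joint ranges: [-2.72, 2.72], [-0.84, 1.66], [-1.02, 1.22], [-1.77, 2.12], [-1.37, 1.28], [-3.14, 3.14]. Speed limits (rad/s): [2.57, 2.57, 3.14, 3.14, 3.14, 3.14].

### API

Orientations are given as [roll, pitch, yaw] about the fixed x, y, z axes, in that order (R = Rz(yaw) Ry(pitch) Rx(roll)).
In Python, from cell import ctrl gives the robot as it stands. Calls block until the motion is done:
- ctrl.move_to(position, orientation): joint-space move of the TCP to a pose.
- ctrl.move_linear(position, rate=0.15, orientation=None): straight line of the TCP; orientation=None keeps the orientation; rate is the mean speed in m/s.
- ctrl.move_joints(angles): joint-space move.
- ctrl.grip(opening, strength=None): opening from 0.0 (shut) to 1.0 (fully open); strength is the grip in N (None keeps the last); returns when the fingers have stopped.
- ctrl.hold(seconds).
- ctrl.inverse_kinematics(position, orientation): joint angles nearest the present ones, or None.
- ctrl.get_obs(): the state.
- ctrl.get_image(name): name is "side" or "top" or "wrist"; returns (picture, depth): 420x560x3 uint8, red, green, blue; 420x560 float32, m along the optical axis (not along the pixel's ray), 0 where there is no reading.
- ctrl.get_calibration(name): a dict with "fx", "fy", "cx", "cy" (pixels), "R" (3x3) and "t" (3): a world point X has camera coordinates R X + t. Camera axes: x right, y down, z forward; pixel columns grow to the right and rows downward; lengths in m; the calibration is good to about 2 mm. The wrist camera is an equidistant fisheye: a pixel r from the principal point sees the ray r / f radians off the axis. A picture is of the moment at which its call begins: read the wrist's pose just before it. get_calibration takes no time and is no camera call; for the wrist camera it gives the pose at the moment of the call.
A pose or a line that the arm cannot do raises ctrl.IKError and nothing moves.
- ctrl.finish_job(): hands the job in, once; it reports no verdict.
The state is a dict: "time": time; "q": joint angles; "joint_vel": joint speeds; "joint_efforts": joint torques, N m; "ee_pos": TCP position; "tool_rot": TCP orientation; "wrist_force": force on the tool from outside, world axes, zero at the start; "torque": the same for the moment, N m; "grip_width": opening from 0.0 (shut) to 1.0 (fully open).
Only numpy, scipy, OpenCV 4.12 (cv2) and the standard library are available. Lean on these libraries where they do the work, as an engineer would, in place of code of your own. Each camera call takes 0.05 s, during which the arm holds its last target.

### The job

Pick up the loose round green tier by its handle and fit it on the lower caddy: set it on the three studs, turn it until all three holes line up, and slide it down until it lies fully home on the grey plate, then let go. Work gently, never pressing harder than about three kilograms' weight, so that the plastic does not crack, and leave the other things on the bench where they are.

Things in the scene. Friction and masses are not known exactly. Their poses are not given: they have to be found in the camera images.
- tier: upper caddy tier: a round green plastic tray 180 mm across, rim 26 mm high, floor 6 mm thick, 0.2 to 0.45 kg, loose on the bench. Origin at the centre of its underside, z up. Three round 13 mm holes go through the floor, each in a white square patch, 50 mm from the tray's axis, at 0, 120 and 240 degrees from its x
- tier_grip (a point): centre of the tier's black handle bar, 66 mm above the tier's underside, on its axis. The bar runs 72 mm along the tier's x and is 14 mm wide (y) and 14 mm high; it stands on two legs 60 mm apart, with 53 mm of free height beneath it; pinch it across its width from above
- tier_base (a point): centre of the tier's underside, axes as the tier's
- caddy: lower caddy tier: a round green plastic drum 184 mm across, screwed down to the bench, its rim 44 mm high, topped by a grey round plate 140 mm across that carries three upright brass studs. The plate sits on a stiff swivel (about 3 N m; the light rub of the turning tier does not drag it). Origin at the underside's centre, z up
- seat (a point): centre of the grey plate's upper face, on the drum's axis, 50 mm above the bench; axes as the drum's, not turned with the studs. The tier is home when its underside lies on this face
- stud_tops (a point): point on the drum's axis level with the stud tops, 20 mm above seat, axes as the drum's. Studs: 10 mm thick, 50 mm from the axis, at 0, 120 and 240 degrees from the drum's x, all shifted alike by an unmeasured angle of up to 43 degrees either way. The tier drops over them only within about 3 degrees of alignment; elsewhere its floor rides on the stud tops
- tin: round aluminium polish tin, 63 mm across, 24 mm high (bystander); origin under its centre
- jar: small amber glass jar with a black screw-top lid, 48 mm across, 62 mm high (bystander); origin under its centre
- tin2: round polish tin with a red lid, 59 mm across, 23 mm high (bystander); origin under its centre
- dauber: upright polish dauber with a wooden knob, 40 mm across, 70 mm high (bystander); origin under its centre
- brush: suede brush lying bristles down, wooden back, blue nylon bristles, 125 x 42 x 34 mm, long along its x (bystander); origin under its centre
- horn: wooden shoe horn lying flat along its x, about 163 x 38 x 9 mm (bystander); origin on the bench under its middle
There are look-alikes about, which are no part of the job. What is shaped like the caddy but orange or pink is not meant.

How it is judged:
By the outcome, as a careful person would: the job done as asked, in the order asked, and still so for the second after the job is handed in, with the robot touching nothing.
It also fails if it takes over 67 s, if anything falls off the work surface, if the arm or the gripper's body presses on something with over 40 N, if the wrist force passes 120 N, or if a joint passes its speed limit or range.

## Working session

There is one attempt and no reset: what is moved stays moved. The work goes in short steps, each a Python script; the robot and the scene stay as the last script left them, time stands still between calls to the robot, and variables do not carry over. Pictures are saved under pics/ and viewed, and the job is handed in when it is done.

```bash
mkdir -p pics; ls; python3 - <<'E'
from cell import ctrl
import cv2,numpy as np
o=ctrl.get_obs();print(o['time'],o['ee_pos'],o['tool_rot'])
for n in("top","side","wrist"):
    c=ctrl.get_calibration(n);im,d=ctrl.get_image(n)
    np.savez(f'pics/{n}0.npz',im=im,d=d,**c)
    cv2.imwrite(f'pics/{n}0.png',im[...,::-1]);print(n,c)
E
```

```text
pics
0.0 [0.2134091  0.5332201  0.23036154] [-3.14140197e+00  2.03924325e-03  1.18996576e+00]
top {'fx': 518.6580419003815, 'fy': 518.6580419003815, 'cx': 285.395163373784, 'cy': 216.2275038333384, 'R': array([[-5.72126569e-04, -9.99989166e-01, -4.61947705e-03],
       [-9.90475144e-01,  1.20272929e-03, -1.37686389e-01],
       [ 1.37690454e-01,  4.49670315e-03, -9.90465102e-01]]), 't': array([0.07541782, 0.54387839, 1.75216966])}
side {'fx': 427.9122862128767, 'fy': 427.9122862128767, 'cx': 286.7035153850083, 'cy': 210.18882106284215, 'R': array([[ 0.92911936, -0.36919594, -0.0207744 ],
       [-0.21247536, -0.48704825, -0.84713531],
       [ 0.30264078,  0.79150386, -0.530971  ]]), 't': array([-0.462791  ,  0.21309504,  1.1488374 ])}
wrist {'fx': 325.19226210127806, 'fy': 325.19226210127806, 'cx': 279.3428548995928, 'cy': 209.0827061617623, 'R': array([[ 0.37111894,  0.92858327, -0.00195976],
       [ 0.88429716, -0.35277392,  0.30589065],
       [ 0.28335359, -0.11525483, -0.95206463]]), 't': array([-0.57387191, -0.03994156,  0.38048367])}
```

View pics/top0.png

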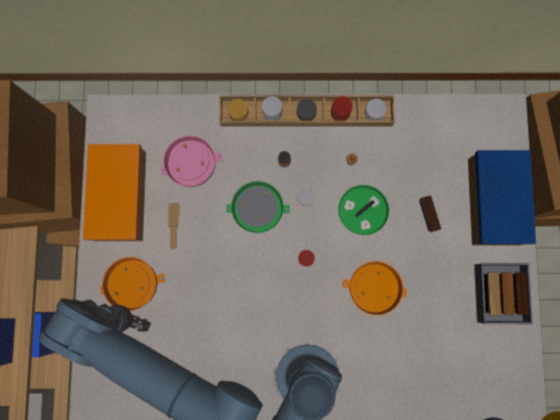

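View pics/side0.png

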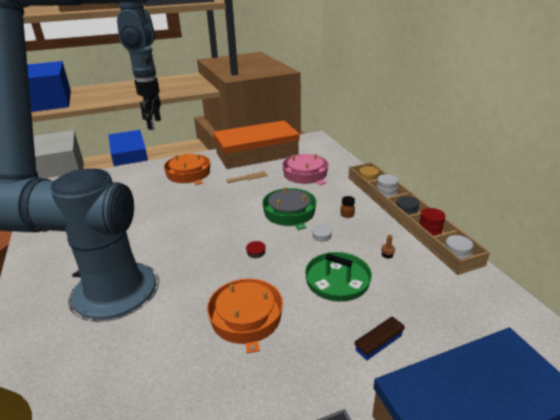

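View pics/wrist0.png

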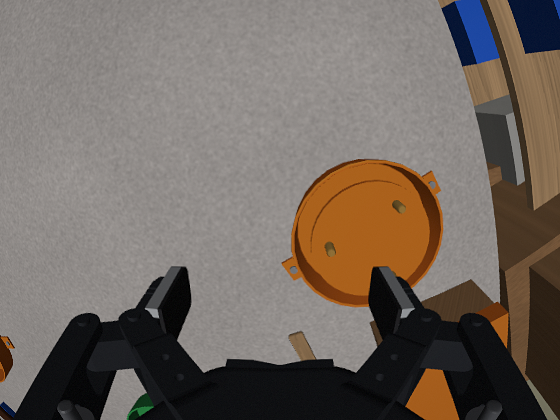

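The tier candidates are the green tray with the black handle at top (363,210), and the drum candidates are green with a grey plate (257,207), orange (130,284), orange (375,288) and pink (190,162). By the description I choose the green tray and the green drum with the grey plate. Next a close crop to check.

```bash
python3 - <<'E'
import cv2,numpy as np
t=np.load('pics/top0.npz');im=t['im'][...,::-1]
a=cv2.resize(im[172:247,322:402],None,fx=5,fy=5,interpolation=cv2.INTER_CUBIC)
b=cv2.resize(im[172:247,217:297],None,fx=5,fy=5,interpolation=cv2.INTER_CUBIC)
cv2.imwrite('pics/crop1.png',np.hstack([a,b]))
hsv=cv2.cvtColor(im,cv2.COLOR_BGR2HSV)
g=cv2.inRange(hsv,(45,120,40),(80,255,255))
K=t['fx'];R=t['R'];tt=t['t']
def cast(u,v,z):
    r=R.T@np.array([(u-t['cx'])/K,(v-t['cy'])/K,1]);c=-R.T@tt
    return c+r*(z-c[2])/r[2]
cs,_=cv2.findContours(g,cv2.RETR_EXTERNAL,cv2.CHAIN_APPROX_NONE)
for c in cs:
    if cv2.contourArea(c)<300: continue
    h=cv2.convexHull(c); e=cv2.fitEllipse(c);print(cv2.contourArea(c),e, cast(*e[0],.026),cast(*e[0],.044))
print(R@np.zeros(3), -R.T@tt)
E
```

```text
1812.5 ((363.16790771484375, 209.5100555419922), (47.532264709472656, 48.60740661621094), 115.92063903808594) [ 0.56884445 -0.19551898  0.026     ] [ 0.56610758 -0.19287245  0.044     ]
335.0 ((258.5660095214844, 207.30279541015625), (44.45721435546875, 48.371192932128906), 84.8984375) [0.57708507 0.16842298 0.026     ] [0.57426509 0.16739888 0.044     ]
[0. 0. 0.] [0.29748414 0.06688388 1.81069595]
```

View pics/crop1.png

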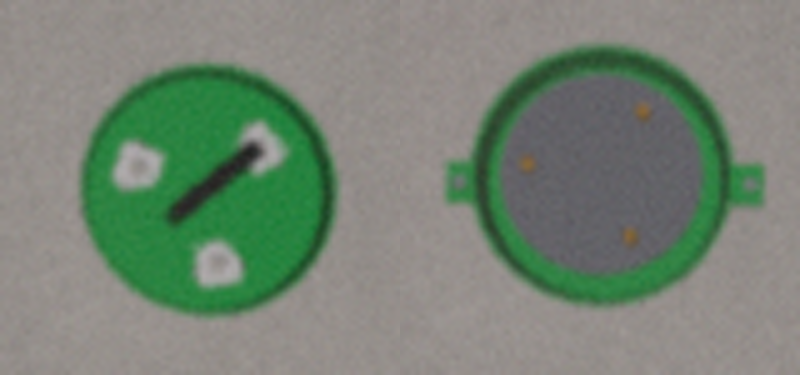

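The crop confirms both: on the left the green tray, with its bar running to the patch at crop (265,148); on the right the grey plate with studs at (642,112), (527,163) and (630,237). Now close wrist views of the drum and the tier.

```bash
python3 - <<'E'
from cell import ctrl
import cv2,numpy as np
from math import pi,radians as rd
def go(p,yaw):
    print(ctrl.inverse_kinematics(p,[pi,0,yaw])); ctrl.move_to(p,[pi,0,yaw])
for n,p,y in(("caddy",[.575,.168,.26],rd(56)),("tier",[.569,-.196,.26],rd(37.4))):
    go(p,y); ctrl.hold(.3)
    o=ctrl.get_obs();c=ctrl.get_calibration("wrist");im,d=ctrl.get_image("wrist")
    np.savez(f'pics/w_{n}.npz',im=im,d=d,ee=o['ee_pos'],rot=o['tool_rot'],**c)
    cv2.imwrite(f'pics/w_{n}.png',im[...,::-1]);print(n,o['time'],o['ee_pos'],o['tool_rot'],o['wrist_force'])
for y in (37.4,-142.6): print(ctrl.inverse_kinematics([.569,-.196,.07],[pi,0,rd(y)]))
for y in (-34+90,-34-90,86+90,86-90): print(y,ctrl.inverse_kinematics([.575,.168,.1],[pi,0,rd(y)]))
E
```

```text
[0.17839482 0.42515294 0.22633426 1.37197765 0.         0.77180677]
caddy 2.3167 [0.5747794  0.16855645 0.2600004 ] [-3.14155476e+00  2.85635767e-05  9.78362647e-01] [-0.49744253  0.08396142  0.71847772]
[-0.43711182  0.4312816   0.23570822  1.37522294  0.          0.48093136]
tier 4.0333 [ 0.56927846 -0.19517497  0.26006923] [ 3.14152006e+00 -1.20856167e-04  6.54131174e-01] [-0.60901601  0.1103384   0.31069089]
[-0.43711182  0.52183812 -0.12321808  0.92574013  0.          0.48093136]
[-0.43711182  0.52183812 -0.12321808  0.92574013  0.         -2.66066129]
56 [ 0.17839482  0.49178846 -0.08932101  0.98968686  0.          0.77180677]
-124 [ 0.17839482  0.49178846 -0.08932101  0.98968686  0.         -2.36978589]
176 [ 0.17839482  0.49178846 -0.08932101  0.98968686  0.         -1.32258834]
-4 [ 0.17839482  0.49178846 -0.08932101  0.98968686  0.          1.81900432]
```

View pics/w_caddy.png

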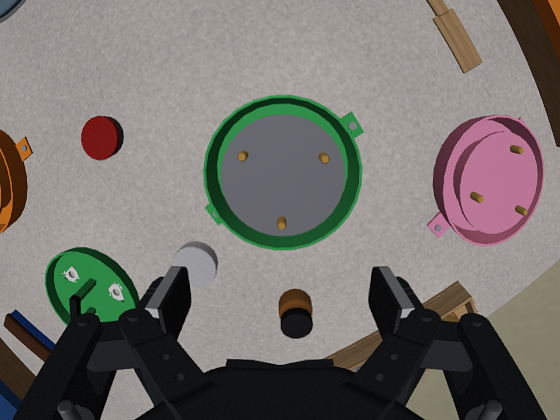

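View pics/w_tier.png

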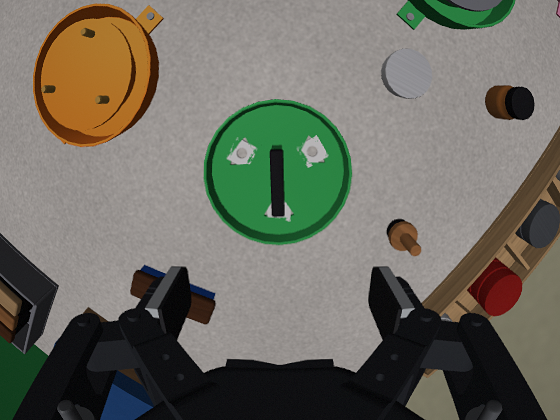

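The drum lies at wrist pixel (283,172) with studs at (243,156), (324,158) and (282,223). The tier lies at (278,171), its bar vertical from (276,150) to (278,215), and one patch lies under the lower end.

```bash
cat > h.py <<'E'
import cv2,numpy as np
def load(f): return dict(np.load(f))
def rays(c,u,v):
    x=(np.asarray(u,float)-c['cx'])/c['fx'];y=(np.asarray(v,float)-c['cy'])/c['fy'];r=np.hypot(x,y)+1e-12
    return np.stack([np.sin(r)*x/r,np.sin(r)*y/r,np.cos(r)],-1)
def cast(c,u,v,z):
    d=rays(c,u,v)@c['R'];o=-c['R'].T@c['t'];return o+d*((z-o[2])/d[...,2])[...,None]
def cloud(c,u,v):
    r=rays(c,u,v);r=r/r[:,2:]*c['d'][v,u][:,None];return (r-c['t'])@c['R']
def circ(p):
    A=np.c_[2*p[:,:2],np.ones(len(p))];s=np.linalg.lstsq(A,(p[:,:2]**2).sum(1),rcond=None)[0]
    return s[:2],np.sqrt(s[2]+s[:2]@s[:2])
E
python3 - <<'E'
from h import *
import math
def big(m,roi):
    k=np.zeros_like(m);x0,y0,x1,y1=roi;k[y0:y1,x0:x1]=m[y0:y1,x0:x1];return k
c=load('pics/w_caddy.npz');hsv=cv2.cvtColor(c['im'],cv2.COLOR_RGB2HSV)
# caddy rim outer contour: points by depth at rim top
m=big(cv2.inRange(hsv,(45,100,40),(80,255,255)),(190,85,375,260));v,u=np.nonzero(m);P=cloud(c,u,v)
s=P[(P[:,2]>.041)&(P[:,2]<.048)];print('rim',len(s),s.mean(0),circ(s),np.percentile(P[:,2],[5,50,95]))
pl=big(cv2.inRange(hsv,(0,0,60),(179,70,140)),(215,110,350,240));pl=cv2.erode(pl,np.ones((3,3)))
v,u=np.nonzero(pl);P=cloud(c,u,v);s=P[abs(P[:,2]-.05)<.006];print('plate',len(s),s.mean(0),np.median(P[:,2]))
cs,_=cv2.findContours(pl,cv2.RETR_EXTERNAL,cv2.CHAIN_APPROX_NONE);k=max(cs,key=cv2.contourArea)[:,0]
print('plate edge',circ(cast(c,k[:,0],k[:,1],.05)))
b=big(cv2.inRange(hsv,(8,90,60),(32,255,255)),(215,110,350,240))
n,l,st,ce=cv2.connectedComponentsWithStats(b);S=[]
for i in range(1,n):
    if st[i,4]<15: continue
    v,u=np.nonzero(l==i);P=cloud(c,u,v);T=P[P[:,2]>.0665];print(st[i,4],ce[i],P[:,2].max(),len(T),T.mean(0));S.append(T.mean(0)[:2])
S=np.array(S);C,r=circ(S);print('studs',C,r,[math.degrees(math.atan2(*(p-C)[::-1])) for p in S])
c=load('pics/w_tier.npz');hsv=cv2.cvtColor(c['im'],cv2.COLOR_RGB2HSV)
m=big(cv2.inRange(hsv,(45,100,40),(80,255,255)),(190,85,375,260));v,u=np.nonzero(m);P=cloud(c,u,v)
s=P[(P[:,2]>.0235)&(P[:,2]<.03)];print('tier rim',len(s),s.mean(0),circ(s))
b=big(cv2.inRange(hsv,(0,0,0),(179,255,45)),(262,140,295,225));v,u=np.nonzero(b);P=cloud(c,u,v)
T=P[P[:,2]>.066];q=cv2.minAreaRect((T[:,:2]*1000).astype(np.float32));print('bar',len(T),T.mean(0),q)
w=big(cv2.inRange(hsv,(0,0,140),(179,60,255)),(200,90,355,245))
n,l,st,ce=cv2.connectedComponentsWithStats(w);CT=circ(s)[0]
for i in range(1,n):
    if st[i,4]<40: continue
    p=cast(c,*ce[i],.006);print('patch',ce[i],st[i,4],p,math.degrees(math.atan2(*(p[:2]-CT)[::-1])))
E
```

```text
rim 1740 [0.57487851 0.17236561 0.04374592] (array([0.57442407, 0.17278029]), np.float64(0.08877248957279368)) [0.00434247 0.02592544 0.04473991]
plate 10970 [0.57279523 0.17373519 0.05035152] 0.050361325711901266
plate edge (array([0.57484444, 0.17250958]), np.float64(0.06785365546322045))
77 [242.41558442 155.53246753] 0.07182936586215623 61 [0.52873553 0.15237265 0.06985376]
85 [323.72941176 157.57647059] 0.40287799900332666 67 [0.57640153 0.2220197  0.0796553 ]
91 [281.3956044 222.7032967] 0.07160326342310862 54 [0.61483362 0.14421419 0.06971629]
studs [0.57407611 0.17247652] 0.04959772194210659 [-156.0876518740921, 87.3126622466458, -34.738457569304835]
tier rim 1522 [ 0.56618988 -0.19576597  0.02588705] (array([ 0.56709983, -0.19698812]), np.float64(0.08663951532167521))
bar 840 [ 0.56556949 -0.19511706  0.07399174] ((553.1123046875, -179.88018798828125), (13.193825721740723, 112.97600555419922), 39.110965728759766)
patch [276.0685657  155.64829659] 6986 [ 0.55382706 -0.18195934  0.006     ] 131.44954837032736
patch [313.48502994 150.47305389] 501 [ 0.58621085 -0.14864502  0.006     ] 68.4300917471827
patch [241.70574163 152.8708134 ] 418 [ 0.51795839 -0.20474405  0.006     ] -171.03105851113702
patch [286.81188119 212.64356436] 101 [ 0.60955661 -0.23216073  0.006     ] -39.6394847136848
patch [268.73469388 211.81632653] 49 [ 0.59042856 -0.24543253  0.006     ] -64.28654894773958
```

```bash
python3 - <<'E'
from h import *
import math
c=load('pics/w_tier.npz');hsv=cv2.cvtColor(c['im'],cv2.COLOR_RGB2HSV)
b=np.zeros((420,560),bool);b[140:225,262:295]=cv2.inRange(hsv,(0,0,0),(179,255,60))[140:225,262:295]>0
v,u=np.nonzero(b);P=cloud(c,u,v);T=P[(P[:,2]>.070)&(P[:,2]<.077)]
q=cv2.minAreaRect((T[:,:2]*1000).astype(np.float32));vx,vy,x,y=cv2.fitLine((T[:,:2]*1000).astype(np.float32),cv2.DIST_L2,0,.01,.01).ravel()
print(len(T),T.mean(0),q,math.degrees(math.atan2(vy,vx)),(x,y))
m=cv2.inRange(hsv,(45,100,40),(80,255,255));k=np.zeros_like(m);k[85:260,190:375]=m[85:260,190:375]
cs,_=cv2.findContours(k,cv2.RETR_EXTERNAL,cv2.CHAIN_APPROX_NONE);h=cv2.convexHull(max(cs,key=cv2.contourArea))[:,0]
print(circ(cast(c,h[:,0],h[:,1],.026)))
c=load('pics/w_caddy.npz');hsv=cv2.cvtColor(c['im'],cv2.COLOR_RGB2HSV);C=np.array([.5744,.1726])
b=cv2.inRange(hsv,(8,90,60),(32,255,255))
for x,y in((242,155),(324,157),(281,222)):
    v,u=np.nonzero(b[y-12:y+12,x-12:x+12]);P=cloud(c,u+x-12,v+y-12);T=P[abs(P[:,2]-.07)<.0025]
    p=T.mean(0);print(len(T),p,np.hypot(*(p[:2]-C)),math.degrees(math.atan2(*(p[:2]-C)[::-1])))
E
```

```text
844 [ 0.56590117 -0.19544028  0.07325005] ((566.62255859375, -196.5968780517578), (13.486695289611816, 70.36326599121094), 38.19985580444336) -51.02851541201096 (np.float32(565.9012), np.float32(-195.44028))
(array([ 0.56712494, -0.19705372]), np.float64(0.08894321651749602))
58 [0.52872493 0.15229101 0.07000155] 0.049986665550886086 -156.0281237531499
64 [0.57840089 0.22225845 0.06975205] 0.04981936209794584 85.39373415511416
51 [0.61495058 0.14411596 0.06987049] 0.049554923854887425 -35.08544844327227
```

```bash
python3 - <<'E'
from cell import ctrl
import cv2,numpy as np
from math import pi,radians as rd
y=rd(38.8);X=[.5668,-.1967]
ctrl.grip(.6,40)
ctrl.move_to(X+[.12],[pi,0,y]); ctrl.move_linear(X+[.047],.1)
o0=ctrl.get_obs();print(o0['time'],o0['ee_pos'],o0['wrist_force'])
ctrl.grip(0,40);o=ctrl.get_obs();print(o['grip_width'],o['ee_pos'],o['wrist_force'],o['torque'])
ctrl.move_linear(X+[.06],.05);ctrl.move_linear(X+[.167],.12);ctrl.hold(.3)
o=ctrl.get_obs();print(o['time'],o['grip_width'],o['ee_pos'],o['tool_rot'],o['wrist_force'],o['torque'])
c=ctrl.get_calibration("wrist");im,d=ctrl.get_image("wrist")
np.savez('pics/w_held.npz',im=im,d=d,ee=o['ee_pos'],rot=o['tool_rot'],**c);cv2.imwrite('pics/w_held.png',im[...,::-1])
E
```

```text
6.0167 [ 0.56754657 -0.19702942  0.04790927] [-0.38740991 -0.60814386  0.23751501]
0.1565047270282214 [ 0.56742395 -0.19689714  0.04773109] [0.67190413 0.31951434 3.05160233] [ 0.12478377 -0.01603157 -0.04618451]
8.1833 0.15853585188107872 [ 0.56647795 -0.19656394  0.16641775] [-3.14063080e+00  4.65777351e-04  6.77139294e-01] [ 0.12354084  0.88299885 -2.57778118] [ 0.00488146 -0.05303713 -0.02692315]
```

View pics/w_held.png

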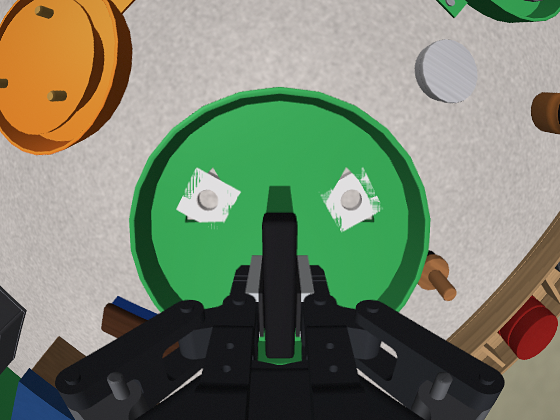

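The tier is held level. Its bar runs from about (280,215) to (280,355) between the pads, and two holes show at (208,200) and (351,200). Next I measure the held tier relative to the TCP.

```bash
python3 - <<'E'
from h import *
import math
c=load('pics/w_held.npz');hsv=cv2.cvtColor(c['im'],cv2.COLOR_RGB2HSV);ee=c['ee'];yaw=c['rot'][2]
m=cv2.inRange(hsv,(45,100,40),(80,255,255));m[:,:125]=0;m[:,435:]=0;m[:85]=0;m[320:]=0
v,u=np.nonzero(m);P=cloud(c,u,v);print(np.percentile(P[:,2],[1,50,90,99]))
for lo,hi in((.141,.15),):
    s=P[(P[:,2]>lo)&(P[:,2]<hi)];print(len(s),s[:,2].mean(),circ(s))
h=cv2.convexHull(np.argwhere(m)[:,::-1].astype(np.int32))[:,0];h=h[h[:,1]<280]
for z in(.1445,):C,r=circ(cast(c,h[:,0],h[:,1],z));print('rim edge',z,C,r,'rel',C-ee[:2])
fl=P[abs(P[:,2]-.125)<.006];A=np.c_[fl[:,:2]-ee[:2],np.ones(len(fl))];print('floor plane',np.linalg.lstsq(A,fl[:,2],rcond=None)[0])
# holes: grey discs within patches
H=[]
for x,y in((208,200),(351,200)):
    g=cv2.cvtColor(c['im'],cv2.COLOR_RGB2GRAY)[y-18:y+18,x-18:x+18];S=hsv[y-18:y+18,x-18:x+18,1]
    yy,xx=np.mgrid[-18:18,-18:18];k=((g<195)&(S<60)&(np.hypot(xx,yy)<13)).astype(np.uint8)
    n,l,st,ce=cv2.connectedComponentsWithStats(k);i=1+st[1:,4].argmax();q=st[i];px=np.array([q[0]+q[2]/2-.5,q[1]+q[3]/2-.5])+[x-18,y-18]
    p=cast(c,*px,.125);print(px,q,p);H.append(p[:2])
H=np.array(H);d=H[1]-H[0];print('hole dist',np.hypot(*d),'(86.6)')
a=math.atan2(d[1],d[0]); 
# holes at +120 (H?) and -120: centre from midpoint
mid=H.mean(0);x=np.array([math.cos(yaw-math.pi/2),math.sin(yaw-math.pi/2)])
for sg in(1,-1):
    n=np.array([-d[1],d[0]])/np.hypot(*d)*sg
    if n@x>0: print('tier yaw',math.degrees(math.atan2(n[1],n[0])),'centre',mid+.025*n,'rel',mid+.025*n-ee[:2],'tool yaw',math.degrees(yaw))
E
```

```text
[0.1235685  0.12528347 0.14399472 0.17145419]
5309 0.14433370267127266 (array([ 0.56586048, -0.19614969]), np.float64(0.08562589428108734))
rim edge 0.1445 [ 0.56640585 -0.19687239] 0.08929670569291721 rel [-7.20993748e-05 -3.08446333e-04]
floor plane [-0.00170157  0.00060542  0.12513714]
[206.5 200. ] [  7   8  20  21 269] [ 0.51653943 -0.20459671  0.125     ]
[351. 200.] [  8   8  21  21 337] [ 0.58407452 -0.15022106  0.125     ]
hole dist 0.0867046651392451 (86.6)
tier yaw -51.160834958810575 centre [ 0.56598538 -0.19688163] rel [-0.00049256 -0.00031768] tool yaw 38.797223673651686
```

```bash
python3 - <<'E'
from cell import ctrl
import cv2,numpy as np
from math import pi,radians as rd,degrees as dg
X=[.5744,.1726];Y=rd(38.8)
ctrl.move_to(X+[.167],[pi,0,Y]);ctrl.hold(.2)
o=ctrl.get_obs();print(o['time'],o['ee_pos'],o['tool_rot'],o['wrist_force']);f0=o['wrist_force'][2]
ex=np.array(X)-o['ee_pos'][:2]
z=.124;ctrl.move_linear(X+[z],.08);ctrl.hold(.15)
f0=ctrl.get_obs()['wrist_force'][2];print('f0',f0)
while z>.112:
    z-=.001;ctrl.move_linear(X+[z],.02);o=ctrl.get_obs();df=o['wrist_force'][2]-f0
    print(round(z,4),o['ee_pos'].round(4),round(df,2))
    if df>5: break
ctrl.hold(.3)
o=ctrl.get_obs();print(o['time'],o['ee_pos'],o['wrist_force'],o['torque'],o['grip_width'])
im,d=ctrl.get_image("wrist");cv2.imwrite('pics/w_set.png',im[...,::-1])
im,d=ctrl.get_image("side");cv2.imwrite('pics/s_set.png',cv2.resize(im[130:280,200:400,::-1],None,fx=4,fy=4))
E
```

```text
9.8167 [0.57477414 0.17140878 0.16699288] [3.14142306e+00 7.49833864e-05 6.75305269e-01] [ 0.21991496  0.82965468 -3.07825895]
f0 -3.4305618540578813
0.123 [0.5745 0.1726 0.1232] 0.91
0.122 [0.5743 0.1726 0.1219] 0.2
0.121 [0.5743 0.1726 0.1209] 0.17
0.12 [0.5743 0.1726 0.1199] 0.67
0.119 [0.5743 0.1726 0.1189] -0.45
0.118 [0.5743 0.1726 0.1179] 0.42
0.117 [0.5745 0.1726 0.1177] 6.77
12.7 [0.57449889 0.17261075 0.11765902] [-2.686285   -0.93556871  4.99935979] [-0.13978786  0.59470108  0.0152992 ] 0.15676339348666582
```

View pics/s_set.png

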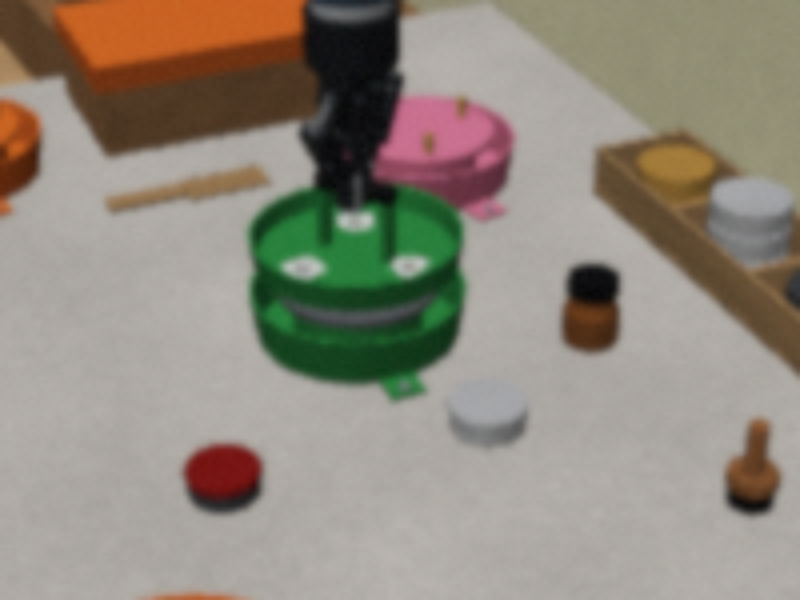

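View pics/w_set.png

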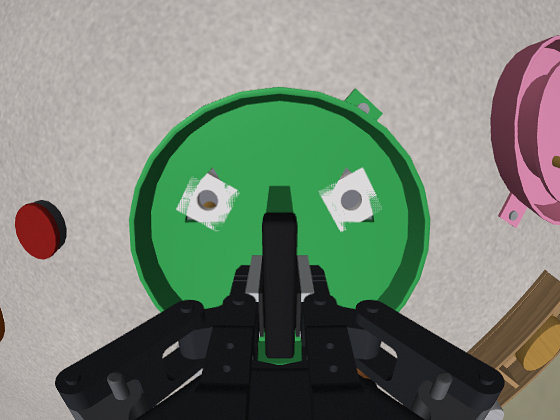

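It rides on the stud tops, and brass shows at the edge of the hole at (208,205). I now turn it in steps under light pressure.

```bash
python3 - <<'E'
from cell import ctrl
import cv2,numpy as np
from math import pi,radians as rd,degrees as dg
X=[.5744,.1726];f0=-3.4
def rep(a):
    o=ctrl.get_obs();print(a,round(o['time'],2),'yaw',round(dg(o['tool_rot'][2]),2),o['ee_pos'].round(4),'F',(o['wrist_force']-[0,0,f0]).round(1),'T',o['torque'].round(2));return o
z=.1168
for a in [42,45,48,50,51,52,52.7,53.4,54.1,54.8,55.5,56.2,57,57.8]:
    ctrl.move_to(X+[z],[pi,0,rd(a)]);o=rep(a)
    if o['ee_pos'][2]<.1170 and a>50: break
E
```

```text
42 13.05 yaw 42.01 [0.5752 0.1727 0.1177] F [-1.7 -1.2  9.2] T [-0.09  0.37  0.06]
45 13.3 yaw 44.94 [0.5754 0.1728 0.1177] F [-1.5 -1.   8.1] T [-0.1   0.18  0.11]
48 13.55 yaw 47.89 [0.5756 0.1728 0.1176] F [0.5 0.4 7.8] T [-0.04  0.07  0.1 ]
50 13.8 yaw 49.89 [0.5756 0.1728 0.1174] F [ 1.6 -0.1  9. ] T [-0.   -0.28 -0.03]
51 14.05 yaw 50.95 [0.5752 0.1726 0.1169] F [ 3.2 -0.6  6.4] T [ 0.01 -0.68  0.05]
```

```bash
python3 - <<'E'
from cell import ctrl
from math import pi,radians as rd,degrees as dg
X=[.5744,.1726];f0=-3.4
def rep(a):
    o=ctrl.get_obs();print(a,round(o['time'],2),'yaw',round(dg(o['tool_rot'][2]),2),o['ee_pos'].round(4),'F',(o['wrist_force']-[0,0,f0]).round(1),'T',o['torque'].round(2));return o
z=.1162
for a in [52,52.7,53.4,54.1,54.8]:
    ctrl.move_to(X+[z],[pi,0,rd(a)]);ctrl.hold(.1);o=rep(a)
    if o['ee_pos'][2]<.1164 : break
E
```

```text
52 14.4 yaw 52.01 [0.5739 0.1726 0.1155] F [ 1.8 -0.1  1.9] T [ 0.02 -0.7   0.06]
```

```bash
python3 - <<'E'
from cell import ctrl
from math import pi,radians as rd,degrees as dg
X=[.5744,.1726];f0=-3.4
def rep(a):
    o=ctrl.get_obs();print(a,round(o['time'],2),'yaw',round(dg(o['tool_rot'][2]),2),o['ee_pos'].round(4),'F',(o['wrist_force']-[0,0,f0]).round(1),'T',o['torque'].round(2));return o
for a in [53,54,54.8]:
    ctrl.move_to(X+[.1162],[pi,0,rd(a)]);ctrl.hold(.1);o=rep(a)
z=.1162
while z>.106:
    z-=.001
    ctrl.move_linear(X+[z],.02);ctrl.hold(.05);o=rep(round(z,4))
    if o['wrist_force'][2]-f0>10: break
E
```

```text
53 14.75 yaw 52.99 [0.5736 0.1725 0.1156] F [ 0.5 -0.2  1.6] T [ 0.   -0.27  0.04]
54 15.1 yaw 53.99 [0.5739 0.1725 0.1159] F [-0.   0.2  0.8] T [ 0.01  0.   -0.03]
54.8 15.45 yaw 54.8 [0.5744 0.1726 0.1162] F [1.2 0.  0.4] T [ 0.01 -0.    0.04]
0.1152 15.75 yaw 54.8 [0.5743 0.1726 0.1151] F [-0.1 -0.9  0.3] T [ 0.04  0.04 -0.04]
0.1142 16.05 yaw 54.8 [0.5743 0.1726 0.1142] F [ 0.4 -0.3  0.1] T [-0.01  0.05  0.02]
0.1132 16.35 yaw 54.8 [0.5744 0.1726 0.1132] F [-0.7 -0.3  0.8] T [-0.04 -0.04  0.03]
0.1122 16.65 yaw 54.8 [0.5743 0.1726 0.1121] F [-0.5 -0.1  0.3] T [-0.03  0.01 -0.01]
0.1112 16.95 yaw 54.8 [0.5743 0.1726 0.1111] F [-0.8  0.2  1.3] T [ 0.    0.04 -0.01]
0.1102 17.25 yaw 54.8 [0.5743 0.1726 0.1101] F [ 0.1 -0.4  1.1] T [-0.04 -0.05 -0.02]
0.1092 17.55 yaw 54.8 [0.5744 0.1726 0.1092] F [-0.5  0.9  1. ] T [-0.01  0.02  0.02]
0.1082 17.85 yaw 54.8 [0.5744 0.1726 0.1081] F [-1.2  0.6  1.4] T [ 0.03 -0.04  0.02]
0.1072 18.15 yaw 54.8 [0.5744 0.1726 0.1072] F [-0.3 -0.   0.7] T [-0.01  0.01  0.01]
0.1062 18.45 yaw 54.8 [0.5743 0.1726 0.1062] F [0.9 0.2 0. ] T [-0.01 -0.   -0.04]
0.1052 18.75 yaw 54.8 [0.5744 0.1726 0.1052] F [-0.4  0.3 -0.4] T [-0.03 -0.01 -0.05]
```

It slides freely over the studs, already 12 mm down, so I continue to the plate (expected TCP z about 0.0975).

```bash
python3 - <<'E'
from cell import ctrl
import cv2
from math import pi,radians as rd,degrees as dg
X=[.5744,.1726];f0=-3.4
def rep(a):
    o=ctrl.get_obs();print(a,round(o['time'],2),o['ee_pos'].round(4),'F',(o['wrist_force']-[0,0,f0]).round(1),'T',o['torque'].round(2));return o
z=.1052
while z>.095:
    z-=.001 if z>.0995 else .0005
    ctrl.move_linear(X+[z],.02);ctrl.hold(.05);o=rep(round(z,4))
    if o['wrist_force'][2]-f0>8: break
im,d=ctrl.get_image("wrist");cv2.imwrite('pics/w_home.png',im[...,::-1])
im,d=ctrl.get_image("side");cv2.imwrite('pics/s_home.png',cv2.resize(im[130:280,200:400,::-1],None,fx=4,fy=4))
E
```

```text
0.1042 19.05 [0.5743 0.1726 0.1041] F [-0.4 -0.6  0.3] T [ 0.02 -0.04  0.01]
0.1032 19.35 [0.5743 0.1726 0.1032] F [-0.   0.5 -0. ] T [-0.   -0.   -0.01]
0.1022 19.65 [0.5743 0.1726 0.1021] F [-0.4 -0.9 -0. ] T [-0.04  0.   -0.03]
0.1012 19.95 [0.5743 0.1726 0.1012] F [ 0.3 -0.3  0.8] T [0.02 0.01 0.02]
0.1002 20.25 [0.5744 0.1726 0.1001] F [ 0.2  0.3 -0.4] T [-0.02 -0.01 -0.  ]
0.0992 20.55 [0.5744 0.1726 0.0992] F [-0.2 -0.3  0.6] T [ 0.05  0.02 -0.01]
0.0987 20.85 [0.5744 0.1726 0.0987] F [-0.2 -0.7  0. ] T [-0.03  0.02  0.01]
0.0982 21.15 [0.5744 0.1726 0.0982] F [-0.1 -0.1  0.8] T [ 0.01 -0.06 -0.05]
0.0977 21.45 [0.5745 0.1726 0.0978] F [ 0.2 -0.6  0.7] T [-0.02 -0.04  0.01]
0.0972 21.75 [0.5745 0.1726 0.0977] F [-2.1 -1.1  7.2] T [-0.03  0.38  0.  ]
0.0967 22.05 [0.5745 0.1726 0.0977] F [-4.  -1.4 10.7] T [-0.16  0.66 -0.03]
```

View pics/s_home.png

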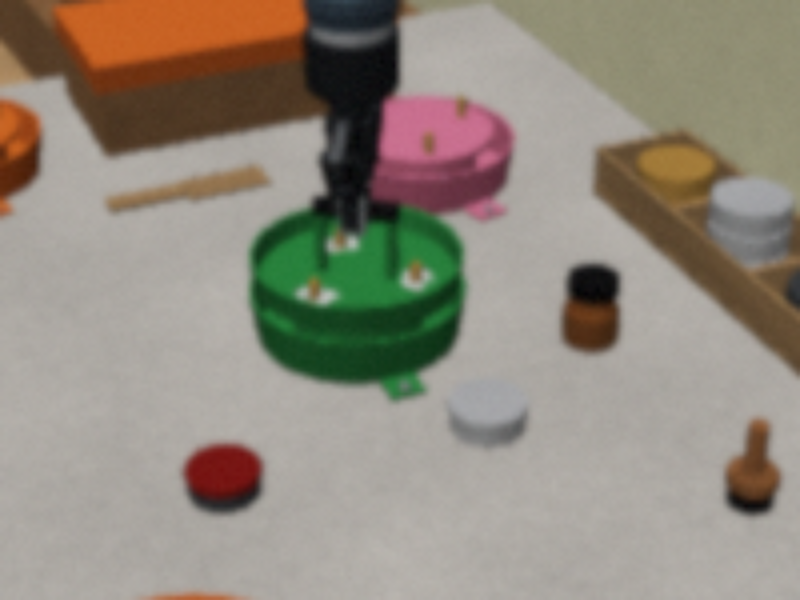

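View pics/w_home.png

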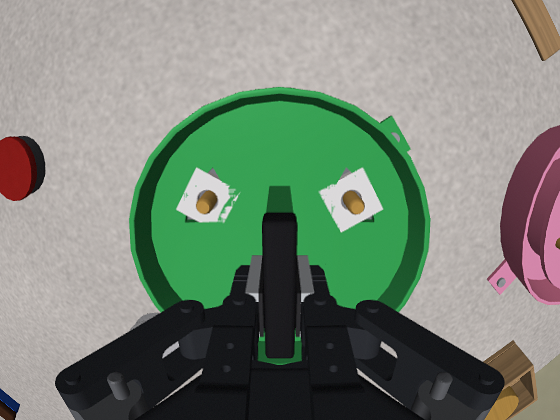

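All three studs stand through the holes (side crop (315,288), (415,270), (340,240)), and it stopped 20.0 mm below the riding height. I release and withdraw.

```bash
python3 - <<'E'
from cell import ctrl
import cv2,numpy as np
X=[.5744,.1726]
ctrl.move_linear(X+[.0977],.02);ctrl.hold(.1)
ctrl.grip(.6);o=ctrl.get_obs();print(o['grip_width'],o['wrist_force'])
ctrl.move_linear(X+[.15],.06);ctrl.move_linear(X+[.31],.15);ctrl.hold(.5)
o=ctrl.get_obs();print(o['time'],o['ee_pos'],o['wrist_force'])
c=ctrl.get_calibration("wrist");im,d=ctrl.get_image("wrist");np.savez('pics/w_end.npz',im=im,d=d,**c);cv2.imwrite('pics/w_end.png',im[...,::-1])
im,d=ctrl.get_image("side");cv2.imwrite('pics/s_end.png',im[...,::-1])
from h import *
c=load('pics/w_end.npz');hsv=cv2.cvtColor(c['im'],cv2.COLOR_RGB2HSV);m=cv2.inRange(hsv,(45,100,40),(80,255,255));m[300:]=0
v,u=np.nonzero(m);P=cloud(c,u,v);f=P[(np.hypot(*(P[:,:2]-X).T)<.075)&(abs(P[:,2]-.056)<.006)]
print('floor (home .056)',len(f),f[:,2].mean(),np.linalg.lstsq(np.c_[f[:,:2]-X,np.ones(len(f))],f[:,2],rcond=None)[0])
E
```

```text
0.6004254467665007 [ 0.20862793 -0.06568768  0.19399208]
25.6917 [0.57435611 0.17256584 0.30989591] [0.10188036 0.2234614  0.26179125]
floor (home .056) 8649 0.056333531050551916 [ 0.00116629 -0.00071558  0.05633706]
```

View pics/w_end.png

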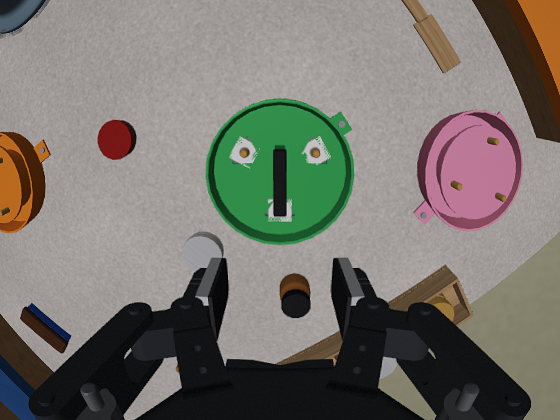

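View pics/s_end.png

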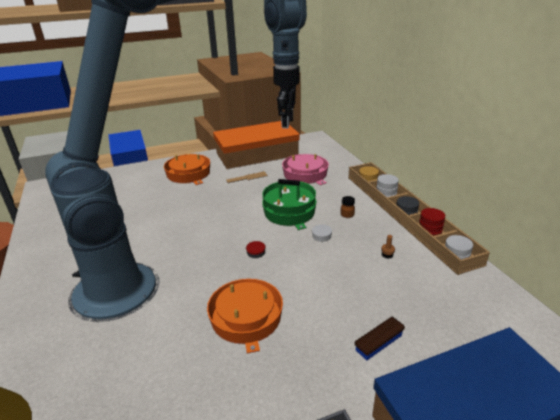

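The tier sits level on the drum at wrist pixel (280,171), with studs showing in the holes at (244,153) and (315,153). The floor measures 56.3 mm against 56 mm at home, and the bystanders are unmoved.

```bash
python3 -c "
from cell import ctrl
print(ctrl.finish_job(), ctrl.get_obs()['time'])"
```

```text
the job is handed in; nothing more can be done
the job is handed in; nothing more can be done
```

The green tier is fitted on the lower green caddy, home on the grey plate and released. I handed the job in at about 26 s of the 67 s allowed.

- **What I did:** I gripped the tier by its handle bar and set it on the three stud tops about 16° out of line. I turned it under light load until it aligned, and it then slid down with almost no resistance. The pushing force stayed near 11 N at every reading I took, below the 30 N or so allowed.
- **Seating:** It came to rest 20.0 mm below the height where it rode on the studs. After release, its floor measured 56.3 mm above the bench, against 56 mm expected, and it lay level to about 0.1°.
- **Studs and surroundings:** The side view before release showed all three studs through their holes. By eye, the final views show the other things on the bench where they were.
- **Disagreements:** Partway through the turn, the tier's x position drifted by about 1 mm, with a small sideways moment of up to 0.7 N m. Both were gone once the holes lined up, and no check failed.

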